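# Lock the bayonet stopper into the soup carrier

### The arm

A 7-joint arm with a two-finger parallel gripper is mounted at the origin on the work surface. World frame = base frame: x ahead of the robot, y to its left, z up, the work surface at z = 0. Lengths are in mm, angles in rad, forces in N, time in s.
With the tool pointing down it reaches from about 425 to 875 mm from the base axis. Payload 8.4 kg.
Tool frame: the origin (TCP) lies on the centre line of the jaws, within the pads' length; the fingertips stand 11 mm ahead of it and the grasp point (between the pads) lies 8 mm behind it; z points along the fingers, y is the line along which they close (so a half turn about z gives the same grasp; the last joint's range is limited). The gripper opens to 87 mm and grips with 3 to 60 N. Pads are 19 mm wide; open, the fingers measure 117 mm over their backs; the gripper's body (75 mm by 190 mm) begins 51 mm behind the grasp point.
Start: joints at [-1.204, 0.333, 0.04, 1.465, -0.013, 1.343, -0.059], TCP at [291.936, 580.721, 233.546] pointing down, gripper open.
Joint ranges: [-2.58, 2.58], [-0.38, 2.09], [-1.3, 1.39], [0.25, 2.4], [-1.5, 4.64], [0.08, 2.09], [-2.65, 2.65]. Speed limits (rad/s): [2.22, 2.22, 2.79, 2.79, 3.14, 3.14, 3.14].

### API

Orientations are given as a unit quaternion [x, y, z, w].
In Python, from bench import r gives the robot as it stands.
- The arm moves only by the tool step_arm, never from a script. Its argument "plan" is text: rows parted by semicolons, each of 7 numbers parted by spaces: the shift along the world's x, y, z in cm, then the turn, a rotation vector about the world's x, y, z in units of 5 degrees (1.0 is 5 degrees), then the opening, from -1 (shut) to 1 (fully open), so that 0 is half open. A call has 1 to 10 rows; each row shifts and turns the commanded pose from where the row before left it; what a row does not reach is not made up. A row lasts 1/12 s, in which the tool goes at most 41.7 mm and 7.16 degrees, less where a joint would pass 70% of its speed; a pose out of reach is approached as far as the arm can. A call with a gripper value outside its range is refused whole. The fingers move at their own pace and stop on an object; "force" is the grip in N (left out, the last holds). Time passes only in rows, so rows that do not move let the fingers close. It gives the time, the measured TCP pose, the force, the opening and the grip force at its end, in the units of the state.
- r.state(): the state, without advancing time (a new reading comes with each control period).
- r.snapshot(name): name is "side" or "top"; returns (picture, depth): 420x560x3 uint8, red, green, blue; 420x560 float32, mm along the optical axis (not along the pixel's ray), 0 where there is no reading.
- r.camera_params(name): a dict with "K" (3x3 intrinsics, pixels), "rvec" (rotation vector, rad) and "tvec" (3), from world to camera coordinates, as OpenCV has them. Camera axes: x right, y down, z forward; pixel columns grow to the right and rows downward; lengths in mm; the calibration is good to about 2 mm. A picture is of the moment at which its call begins. camera_params takes no time and is no camera call.
- r.finish_job(): hands the job in; it is judged then, once.
The state is a dict: "time_s": time; "qpos": joint angles; "qd": joint speeds; "tau": joint torques, N m; "tcp_pos": TCP position; "ee_rot": TCP orientation; "contact_force": force on the tool from outside, world axes, zero at the start; "ft_torque": the same for the moment, N m; "grip_width": opening from 0.0 (shut) to 1.0 (fully open); "grip_force": force on a finger pad.
Only numpy, scipy, OpenCV 4.12 (cv2) and the standard library are available. Lean on these libraries where they do the work, as an engineer would, in place of code of your own. Each camera call takes 0.05 s, during which the arm holds its last target. There are 200 camera calls.

### The job

Close the soup carrier for transport: pick up the stopper that has two pins sticking out of its sides, lower it into the carrier's neck with the pins going down through the two gaps, then turn it clockwise (seen from above) until it comes up against its stop and is held down tight, and let go. Leave the plain stopper without pins where it lies.

Things in the scene. Friction and masses are not known exactly. Their poses are not given: they have to be found in the camera images.
- stopper: Stopper, 0.25 kg: black disc 64 mm across, 22 high, flat on the counter. Two round black pins 12 mm thick stick out of its sides along own +x and -x, 108 mm tip to tip, axis 8 mm above the underside. On top, parallel to the pins, a steel bar 70 mm long (x), 16 wide (y), 45 to 65 mm above the underside, on two end posts. Origin: centre of the underside; z up. A half turn makes no difference.
- mouth (a point): Centre of the carrier's rim, 176 mm above the counter; z up. Fixed steel drum 170 mm across; on it a collar, 142 mm outside, 128 inside. Two tabs overhang inwards to an 84 mm opening; between them two gaps 68 deg wide, centred on this point's +x and -x, let the pins down (10 mm or 20 deg to spare). Sealing plate 26 mm below the rim. Pins turn clockwise under the tabs; the other way is blocked.
- seal (a joint): Sprung sealing plate under the stopper: 0 up, grows pressed down, to 0.008 m. Moves from 4 N (more than the stopper weighs), then 1 N per mm. The tabs' sloping undersides draw the stopper down from 34 to 68 deg clockwise of the gaps' centres, then run level to a solid stop at 80 deg; there it stays locked, seal about 0.0035. It may be pressed a few mm down while turning.
- plain_stopper: Plain stopper of another carrier, to be left alone: black disc 92 mm across and 22 mm high with no pins, and the same steel bar handle. Origin: centre of the underside; z up.
There are look-alikes about, which are no part of the job. Leave any pink or turquoise look-alike of the stopper alone.

How it is judged (in metres and radians):
On the way:
1. the stopper with pins is down in the neck, its pins in the gaps (horizontal distance between stopper and mouth below 0.013 m and z of stopper in the frame of mouth below -0.018 m and angle between the x axis of stopper and the x axis of mouth, either way round below 0.6 rad), for 0.1 s.
At the end, for the whole second after the job is handed in: The pinned stopper is upright (7 degrees) and at rest in the neck, within 14 mm of its centre, 24 mm or more below the rim, turned at least 57 degrees from the gaps, so that the tabs keep the sealing plate pressed more than 2.2 mm; the plain stopper is within 30 mm of its place (horizontal distance between stopper and mouth below 0.014 m and angle between the x axis of stopper and the x axis of mouth, either way round above 1 rad and value of joint seal above 0.0022 m and z of stopper in the frame of mouth below -0.024 m and angle between stopper's own z axis and vertical below 0.12 rad and linear speed of stopper below 0.02 m/s and distance of plain_stopper from where it was at the start of the episode below 0.03 m); the robot touches nothing.
It fails at once if the plain stopper is moved more than 30 mm (distance of plain_stopper from where it was at the start of the episode above 0.03 m).
It also fails if it takes over 42 s, if anything falls off the work surface, if the arm or the gripper's body presses on something with over 40 N, if the wrist force passes 120 N, or if a joint passes its speed limit or range.

## Working session

There is one attempt and no reset: what is moved stays moved. The work goes in short steps, Python scripts to look and compute and a tool call to move; the robot and the scene stay as the last step left them, time stands still between calls to the robot, and variables do not carry over. Pictures are saved under pics/ and viewed, at most 10 in all, crops included, and the job is handed in when it is done.

Besides the shell and the picture viewer there is one more tool, called in YAML: its name, and indented under it one key for each argument. step_arm: Moves the arm, as the interface text tells. Its arguments: {"type":"object","properties":{"plan":{"type":"string"},"force":{"type":"number"}},"required":["plan"]}

```bash
mkdir -p pics
python3 - <<'E'
from bench import r
import cv2,numpy as np
for n in("top","side"):
    p,d=r.snapshot(n); cv2.imwrite(f"pics/{n}0.png",p[:,:,::-1]); np.savez(f"{n}0.npz",p=p,d=d)
    c=r.camera_params(n); print(n,c)
print(r.state())
E
cat > h.py <<'E'
import numpy as np,cv2
from bench import r
def cam(n):
    c=r.camera_params(n); return np.array(c["K"]),cv2.Rodrigues(np.array(c["rvec"],float))[0],np.array(c["tvec"],float).ravel()
def pz(n,u,v,z):  # pixel -> world at height z
    K,R,t=cam(n); d=R.T@np.linalg.solve(K,[u,v,1]); o=-R.T@t
    return o+d*(z-o[2])/d[2]
def cloud(n,d):
    K,R,t=cam(n); v,u=np.mgrid[:d.shape[0],:d.shape[1]]
    P=np.stack([(u-K[0,2])/K[0,0]*d,(v-K[1,2])/K[1,1]*d,d],-1)
    return (P-t)@R
E
```

```text
top {'K': array([[513.90175898,   0.        , 273.4889906 ],
       [  0.        , 513.90175898, 213.67815683],
       [  0.        ,   0.        ,   1.        ]]), 'rvec': array([ 2.16293926, -2.19965759,  0.06643671]), 'tvec': array([ -72.66553494,  498.29859697, 1148.13800021])}
side {'K': array([[420.61230261,   0.        , 276.93151174],
       [  0.        , 420.61230261, 208.35071069],
       [  0.        ,   0.        ,   1.        ]]), 'rvec': array([ 2.18839584, -0.77904973,  0.32651404]), 'tvec': array([-435.56171626,  275.56971228, 1018.37655534])}
{'time_s': 0.1, 'qpos': array([-1.20419687,  0.33380567,  0.03986598,  1.46616128, -0.01340832,
        1.34327186, -0.05849088]), 'qd': array([-8.86905381e-04, -1.78556633e-03, -5.00644100e-05, -2.14473007e-03,
       -2.95525338e-04,  1.41620057e-03,  1.79089933e-03]), 'tau': array([ 4.14452588e-03, -6.57803965e+01,  1.34041060e+00, -4.04701424e+01,
       -5.95297432e-02,  4.10987937e-02,  7.11560278e-05]), 'tcp_pos': array([291.77879995, 580.39595471, 232.78097687]), 'ee_rot': array([ 2.30800436e-01,  9.73000865e-01, -6.79698770e-04, -1.19715865e-04]), 'contact_force': array([0.99950081, 0.45886129, 0.79057083]), 'ft_torque': array([-0.04230976,  0.00956957,  0.00270156]), 'grip_force': 0.0, 'grip_width': 1.0022454408406212}
```

View pics/top0.png

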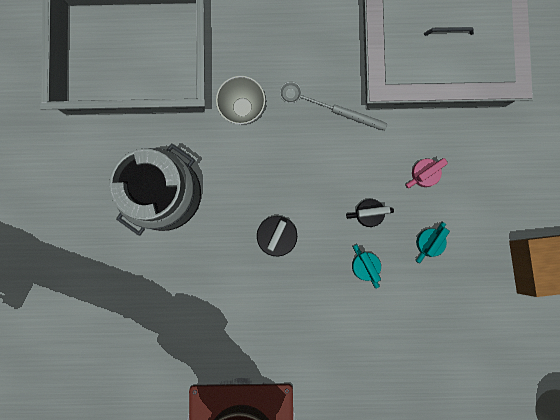

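View pics/side0.png

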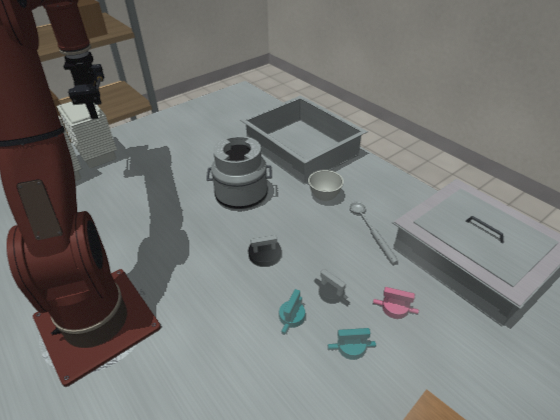

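The top view shows these candidates: the black pinned stopper at (370,212), the plain black one at (277,235), a pink one at (428,172), and turquoise ones at (367,265) and (432,241). By the description I choose (370,212). The carrier's mouth is near (147,185). Next I'll check the choice and the mouth in one enlarged crop.

Run:
```python
from h import *
p=np.load("top0.npz")["p"][:,:,::-1]
a=p[185:241,340:400]; b=p[140:230,102:192]
a=cv2.resize(a,None,fx=6.6,fy=6.6,interpolation=cv2.INTER_CUBIC);b=cv2.resize(b,(396,396),interpolation=cv2.INTER_CUBIC)
print(a.shape)
a=cv2.copyMakeBorder(a,0,max(0,396-a.shape[0]),0,0,cv2.BORDER_CONSTANT)[:396]
cv2.imwrite("pics/crop0.png",np.hstack([a,b]))
d=np.load("top0.npz")["d"]; P=cloud("top",d)
z=P[...,2]
for nm,(v0,v1,u0,u1),(lo,hi) in [("bar",(195,230,345,400),(50,80)),("plainbar",(210,260,255,300),(50,80)),("rim",(130,240,100,205),(170,186))]:
    m=np.zeros(z.shape,bool); m[v0:v1,u0:u1]=1; m&=(z>lo)&(z<hi)
    Q=P[m]; x=np.float32(Q[:,:2]); 
    print(nm,m.sum(),Q.mean(0),cv2.minAreaRect(x),cv2.minEnclosingCircle(x))
```

```text
(370, 396, 3)
bar 245 [ 495.52128416 -298.17079744   65.50472479] ((495.9317321777344, -299.42071533203125), (16.155820846557617, 69.49642944335938), 6.12002420425415) ((495.06927490234375, -299.48297119140625), 35.06303024291992)
plainbar 235 [447.03961646 -87.09917542  65.82905041] ((447.34503173828125, -87.26289367675781), (15.584299087524414, 68.99000549316406), 62.48569869995117) ((447.7324523925781, -86.2346420288086), 34.68703079223633)
rim 2013 [549.0200663  170.54955268 176.87812703] ((549.3553466796875, 170.974365234375), (141.0982208251953, 139.51742553710938), 88.6226806640625) ((549.8489379882812, 170.40830993652344), 71.20213317871094)
```

View pics/crop0.png

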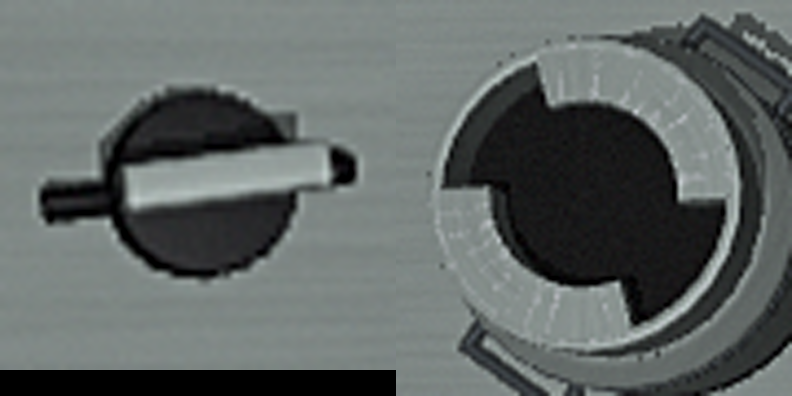

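The crop shows the black disc with the steel bar and black pins at both ends, so the choice is confirmed. The tab edges at crop (537,65), (725,203), (440,187) and (633,323) put the gaps upper-left and lower-right. I'll now work out the gap angle.

Run:
```python
from h import *
c=pz("top",0,0,0)
E=[(537,65),(725,203),(440,187),(633,323),(550,105),(680,203),(490,187),(622,285)]
C=np.array([549.6,170.7])
for x,y in E:
    q=pz("top",102+(x-396-2.2)/4.4+.25,140+(y-2.2)/4.4+.25,176)[:2]-C
    print((x,y),q.round(1),np.hypot(*q).round(1),np.degrees(np.arctan2(q[1],q[0])).round(1))
P=cloud("top",np.load("top0.npz")["d"]); 
q=P[...,:2]-C; rr=np.hypot(*q.transpose(2,0,1)); a=np.degrees(np.arctan2(q[...,1],q[...,0]))
m=(rr>46)&(rr<60); 
h=[(k,round(float((P[...,2][m&(a>=k)&(a<k+4)]>168).mean()),2)) for k in range(-180,180,4)]
print(h)
```

```text
(537, 65) [58.3 21.3] 62.1 20.1
(725, 203) [ -5.6 -63.2] 63.4 -95.1
(440, 187) [ 3.8 64.8] 64.9 86.6
(633, 323) [-58.8 -21.9] 62.7 -159.6
(550, 105) [40.  15.4] 42.9 21.1
(680, 203) [ -5.3 -43. ] 43.3 -97.0
(490, 187) [ 3.4 42.3] 42.4 85.3
(622, 285) [-41.7 -17. ] 45.0 -157.8
[(-180, 1.0), (-176, 1.0), (-172, 1.0), (-168, 1.0), (-164, 0.62), (-160, 0.38), (-156, 0.0), (-152, 0.0), (-148, 0.0), (-144, 0.0), (-140, 0.0), (-136, 0.0), (-132, 0.0), (-128, 0.0), (-124, 0.0), (-120, 0.0), (-116, 0.0), (-112, 0.0), (-108, 0.0), (-104, 0.0), (-100, 0.0), (-96, 0.41), (-92, 1.0), (-88, 1.0), (-84, 1.0), (-80, 1.0), (-76, 1.0), (-72, 1.0), (-68, 1.0), (-64, 1.0), (-60, 1.0), (-56, 1.0), (-52, 1.0), (-48, 1.0), (-44, 1.0), (-40, 1.0), (-36, 1.0), (-32, 1.0), (-28, 1.0), (-24, 1.0), (-20, 1.0), (-16, 1.0), (-12, 1.0), (-8, 1.0), (-4, 1.0), (0, 1.0), (4, 1.0), (8, 1.0), (12, 1.0), (16, 0.92), (20, 1.0), (24, 0.0), (28, 0.0), (32, 0.0), (36, 0.0), (40, 0.0), (44, 0.0), (48, 0.0), (52, 0.0), (56, 0.0), (60, 0.0), (64, 0.0), (68, 0.0), (72, 0.0), (76, 0.0), (80, 0.0), (84, 1.0), (88, 1.0), (92, 1.0), (96, 1.0), (100, 1.0), (104, 1.0), (108, 1.0), (112, 1.0), (116, 1.0), (120, 1.0), (124, 1.0), (128, 1.0), (132, 1.0), (136, 1.0), (140, 1.0), (144, 1.0), (148, 1.0), (152, 1.0), (156, 1.0), (160, 1.0), (164, 1.0), (168, 1.0), (172, 1.0), (176, 1.0)]
```

step_arm:
  plan: "1.5 -4 0 0 0 -1.4 0; 1.5 -4 0 0 0 -1.4 0; 1.5 -4 0 0 0 -1.4 0; 1.5 -4 0 0 0 -1.4 0; 1 -4 0 0 0 -1.4 0; 1 -4 0 0 0 -1.4 0; 1 -4 0 0 0 -1.4 0; 1 -4 0 0 0 -1.4 0"
  force: 50

```text
time_s: 0.77
tcp_pos: [390.4, 262.5, 233.2]
ee_rot: [0.663, 0.749, -0.0, -0.0]
contact_force: [1.5, -0.2, 1.2]
grip_width: 0.526
grip_force: 0.0
```

step_arm:
  plan: "0.7 -4 0 0 0 -0.18 0; 0.7 -4 0 0 0 0 0; 0.7 -4 0 0 0 0 0; 0.7 -4 0 0 0 0 0; 0.7 -4 0 0 0 0 0; 0.7 -4 0 0 0 0 0; 0.7 -4 0 0 0 0 0; 0.7 -4 0 0 0 0 0; 0.7 -4 0 0 0 0 0; 0.7 -4 0 0 0 0 0"

```text
time_s: 1.6
tcp_pos: [460.1, -137.4, 233.6]
ee_rot: [0.666, 0.746, 0.0, 0.0]
contact_force: [1.8, 1.1, -0.4]
grip_width: 0.503
grip_force: 0.0
```

step_arm:
  plan: "0.9 -4 -1 0 0 0 0; 0.9 -4 -2 0 0 0 0; 0.9 -4 -2 0 0 0 0; 0.8 -4 -2 0 0 0 0; 0 0 -2 0 0 0 0; 0 0 0 0 0 0 0; 0 0 0 0 0 0 0"

```text
time_s: 2.18
tcp_pos: [492.1, -284.3, 147.9]
ee_rot: [0.667, 0.745, -0.001, -0.001]
contact_force: [-0.5, 1.5, 0.7]
grip_width: 0.501
grip_force: 0.0
```

step_arm:
  plan: "0.37 -1.5 -1.5 0 0 0 0; 0 0 -2 0 0 0 0; 0 0 -2 0 0 0 0; 0 0 -2 0 0 0 0; 0 0 0 0 0 0 0; 0 0 0 0 0 0 0"

```text
time_s: 2.68
tcp_pos: [497.5, -298.2, 74.9]
ee_rot: [0.666, 0.746, 0.0, -0.0]
contact_force: [-0.0, -0.2, 0.1]
grip_width: 0.5
grip_force: 0.0
```

Run:
```python
from h import *
p,d=r.snapshot("side"); a=cv2.resize(p[230:330,270:400,::-1],None,fx=5,fy=5,interpolation=cv2.INTER_CUBIC); cv2.imwrite("pics/s1.png",a); print(r.state()["tcp_pos"])
```

```text
[ 497.92297828 -298.83209121   75.63284216]
```

View pics/s1.png

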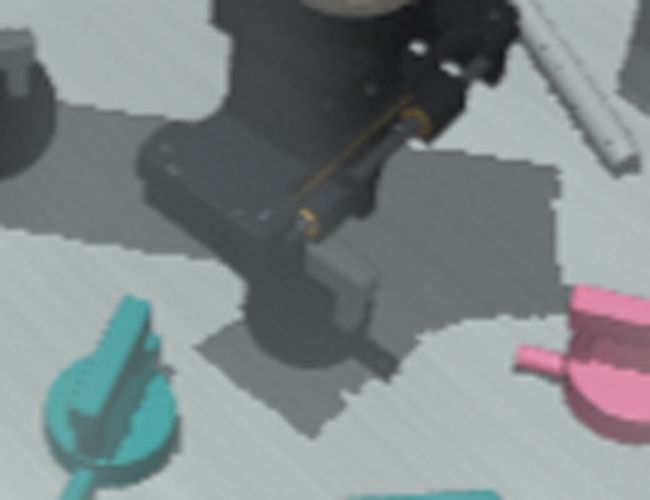

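The gripper is over the bar (crop 340,265), with one finger on either side and the look-alikes clear. Next I go down and close.

step_arm:
  plan: "-0.1 0 -1.5 0 0 0 0; 0 0 -1.3 0 0 0 0; 0 0 0 0 0 0 0; 0 0 0 0 0 0 -1; 0 0 0 0 0 0 -1; 0 0 0 0 0 0 -1; 0 0 0 0 0 0 -1; 0 0 0 0 0 0 -1; 0 0 0 0 0 0 -1"
  force: 50

```text
time_s: 3.48
tcp_pos: [495.9, -299.7, 46.1]
ee_rot: [0.666, 0.746, -0.0, 0.0]
contact_force: [-0.5, -0.6, 2.6]
grip_width: 0.18
grip_force: 50.0
```

step_arm:
  plan: "0 0 1.5 0 0 0 -1; 0 0 2.5 0 0 0 -1; 0 0 3 0 0 0 -1; 0 0 3 0 0 0 -1; 0 0 3 0 0 0 -1; 0 0 3 0 0 0 -1; 0 0 3 0 0 0 -1; 0 0 2.4 0 0 0 -1; 0 0 0 0 0 0 -1"

```text
time_s: 4.23
tcp_pos: [497.2, -301.0, 264.4]
ee_rot: [0.667, 0.745, 0.001, 0.003]
contact_force: [0.5, -1.2, -2.5]
grip_width: 0.183
grip_force: 50.0
```

step_arm:
  plan: "0.27 2.35 0 0 0 1.3 -1; 0.27 2.35 0 0 0 1.3 -1; 0.27 2.35 0 0 0 1.3 -1; 0.27 2.35 0 0 0 1.3 -1; 0.27 2.35 0 0 0 1.3 -1; 0.27 2.35 0 0 0 1.3 -1; 0.27 2.35 0 0 0 1.3 -1; 0.27 2.35 0 0 0 1.3 -1; 0.27 2.35 0 0 0 1.3 -1; 0.27 2.35 0 0 0 1.3 -1"

```text
time_s: 5.07
tcp_pos: [522.2, -63.4, 258.9]
ee_rot: [0.159, 0.987, -0.0, -0.001]
contact_force: [0.1, -0.1, -2.3]
grip_width: 0.175
grip_force: 50.0
```

step_arm:
  plan: "0.27 2.35 0 0 0 1.3 -1; 0.27 2.35 0 0 0 1.3 -1; 0.27 2.35 0 0 0 1.3 -1; 0.27 2.35 0 0 0 1.3 -1; 0.27 2.35 0 0 0 1.3 -1; 0.27 2.35 0 0 0 1.3 -1; 0.27 2.35 0 0 0 1.3 -1; 0.27 2.35 0 0 0 1.3 -1; 0.27 2.35 0 0 0 1.3 -1; 0 0 0 0 0 0 -1"

```text
time_s: 5.9
tcp_pos: [546.1, 152.8, 258.1]
ee_rot: [-0.348, 0.938, 0.001, -0.001]
contact_force: [0.1, 0.2, -2.3]
grip_width: 0.179
grip_force: 50.0
```

Run:
```python
from h import *
s=r.state(); print(s)
p,d=r.snapshot("side"); a=cv2.resize(p[60:220,150:350,::-1],None,fx=3.5,fy=3.5,interpolation=cv2.INTER_CUBIC); cv2.imwrite("pics/s2.png",a)
```

```text
{'time_s': 5.9, 'qpos': array([-0.81192695,  0.15829529,  0.52333549,  1.65642457, -0.08233168,
        1.35031165,  2.00494627]), 'qd': array([ 0.02208767, -0.01984917,  0.05232502,  0.02915144,  0.03054065,
        0.0082998 , -0.12342779]), 'tau': array([  3.22963111, -48.02854657,   6.72220007, -42.06947923,
         0.78868132,   0.12388445,   1.83323387]), 'tcp_pos': array([546.13267273, 152.78462828, 258.08292502]), 'ee_rot': array([-3.47581367e-01,  9.37649101e-01,  7.89196923e-04, -8.56878706e-04]), 'contact_force': array([ 0.14792418,  0.18252535, -2.28305458]), 'ft_torque': array([ 0.20152393,  0.14299114, -0.04942173]), 'grip_force': 49.99284524470568, 'grip_width': 0.1791545700111432}
```

View pics/s2.png

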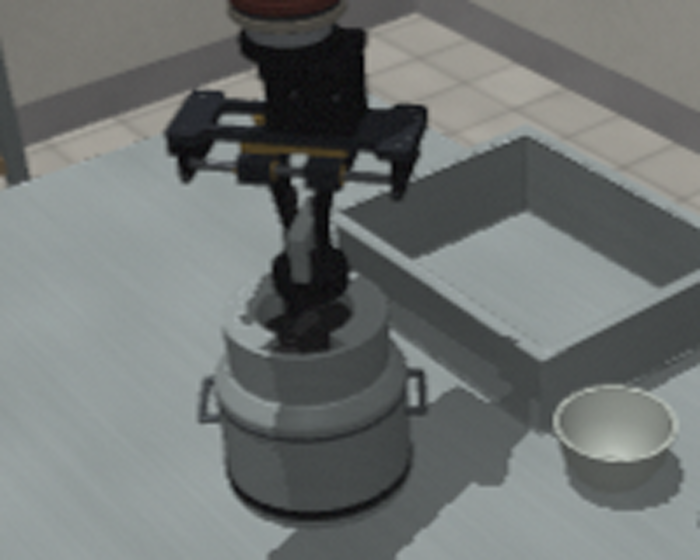

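The stopper hangs upright in the grip just above the neck (crop 310,270), slightly short of the centre. I'll finish the alignment.

step_arm:
  plan: "0.18 0.9 0 0 0 1.2 -1; 0.17 0.9 0 0 0 1.2 -1; 0 0 0 0 0 0 -1; 0 0 0 0 0 0 -1; 0 0 0 0 0 0 -1"

```text
time_s: 6.37
tcp_pos: [550.5, 163.6, 259.4]
ee_rot: [-0.435, 0.9, -0.0, -0.0]
contact_force: [-0.2, -0.2, -2.5]
grip_width: 0.178
grip_force: 50.0
```

Run:
```python
from h import *
s=r.state(); print(s["tcp_pos"],s["ee_rot"])
p,d=r.snapshot("top"); a=cv2.resize(p[130:240,90:210,::-1],None,fx=5,fy=5,interpolation=cv2.INTER_CUBIC); cv2.imwrite("pics/t2.png",a)
```

```text
[550.47008338 163.61082412 259.41278172] [-4.35352927e-01  9.00259749e-01 -1.92152527e-04 -4.19626053e-04]
```

View pics/t2.png

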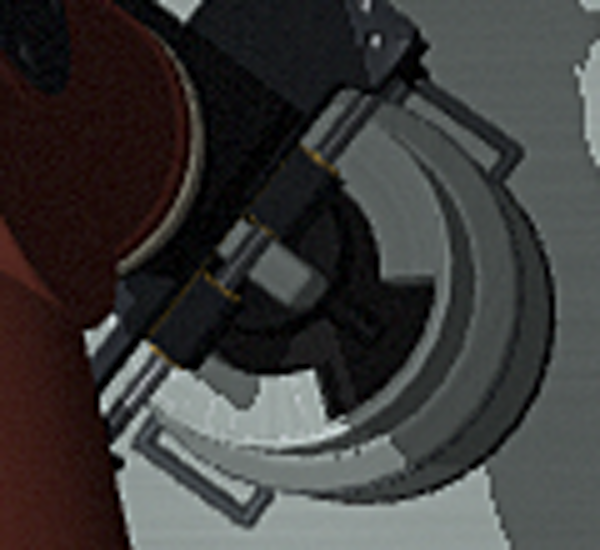

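The pin at crop (365,325) points into the lower-right gap. The tool is still 7 mm short in y, so I'll correct that and lower.

step_arm:
  plan: "-0.09 0.7 0 0 0 0.2 -1; 0 0 0 0 0 0 -1; 0 0 0 0 0 0 -1"

```text
time_s: 6.67
tcp_pos: [549.5, 172.4, 259.8]
ee_rot: [-0.446, 0.895, 0.0, 0.0]
contact_force: [-0.7, 0.2, -3.1]
grip_width: 0.177
grip_force: 50.0
```

step_arm:
  plan: "0 0 -1.5 0 0 0 -1; 0 0 -1 0 0 0 -1; 0 0 -1 0 0 0 -1; 0 0 -0.7 0 0 0 -1; 0 0 -0.5 0 0 0 -1; 0 0 0 0 0 0 -1; 0 0 0 0 0 0 -1"

```text
time_s: 7.25
tcp_pos: [549.7, 171.9, 212.8]
ee_rot: [-0.445, 0.895, -0.0, -0.0]
contact_force: [0.4, -1.0, -2.7]
grip_width: 0.179
grip_force: 50.0
```

step_arm:
  plan: "0 -0.1 -0.5 0 0 0 -1; 0 0 -0.5 0 0 0 -1; 0 0 -0.3 0 0 0 -1; 0 0 -0.3 0 0 0 -1; 0 0 -0.2 0 0 0 -1; 0 0 0 0 0 0 -1; 0 0 0 0 0 0 -1"

```text
time_s: 7.83
tcp_pos: [549.8, 170.8, 195.2]
ee_rot: [-0.445, 0.895, 0.0, 0.0]
contact_force: [-2.0, -1.0, 2.1]
grip_width: 0.183
grip_force: 50.0
```

step_arm:
  plan: "0 0 -0.15 0 0 0 -1; 0 0 -0.15 0 0 0 -1; 0 0 0 0 0 -0.5 -1; 0 0 0 0 0 -0.8 -1; 0 0 0 0 0 -0.8 -1; 0 0 0 0 0 -0.8 -1; 0 0 0 0 0 -0.8 -1; 0 0 0 0 0 -0.8 -1; 0 0 0 0 0 -0.8 -1; 0 0 0 0 0 0 -1"

```text
time_s: 8.67
tcp_pos: [550.3, 171.3, 192.4]
ee_rot: [-0.227, 0.974, 0.0, 0.001]
contact_force: [0.3, -0.7, 4.4]
grip_width: 0.18
grip_force: 50.0
```

step_arm:
  plan: "0 0 -0.1 0 0 -0.8 -1; 0 0 0 0 0 -0.8 -1; 0 0 0 0 0 -0.8 -1; 0 0 0 0 0 -0.8 -1; 0 0 0 0 0 -0.8 -1; 0 0 0 0 0 0 -1"

```text
time_s: 9.17
tcp_pos: [550.3, 171.3, 191.4]
ee_rot: [-0.055, 0.998, 0.0, 0.001]
contact_force: [-0.8, 0.4, 5.1]
grip_width: 0.18
grip_force: 50.0
```

step_arm:
  plan: "0 0 0 0 0 -0.8 -1; 0 0 0 0 0 -0.8 -1; 0 0 0 0 0 -0.8 -1; 0 0 0 0 0 -0.8 -1; 0 0 0 0 0 0 -1"

```text
time_s: 9.58
tcp_pos: [550.4, 171.3, 191.4]
ee_rot: [0.084, 0.996, 0.0, 0.001]
contact_force: [0.7, 0.2, 5.3]
grip_width: 0.174
grip_force: 50.0
```

Run:
```python
from h import *
s=r.state(); print(s); print("turned",53-(2*np.degrees(np.arctan2(s["ee_rot"][1],s["ee_rot"][0]))-180))
```

```text
{'time_s': 9.5833, 'qpos': array([-0.91629306,  0.23258121,  0.62871267,  1.73353198, -0.14510266,
        1.22037632,  1.15107296]), 'qd': array([ 0.00533388, -0.00096934, -0.00718208,  0.00039942,  0.00209448,
       -0.00195517,  0.10214278]), 'tau': array([-2.88719572e-01, -4.42741442e+01,  5.68822503e+00, -3.58986712e+01,
        1.79064361e-02,  6.92345761e-02, -1.44008908e+00]), 'tcp_pos': array([550.38429218, 171.26361859, 191.44283383]), 'ee_rot': array([8.44453639e-02, 9.96427694e-01, 4.58378351e-04, 7.88458568e-04]), 'contact_force': array([0.6732242 , 0.23447159, 5.30608305]), 'ft_torque': array([ 0.03444596,  0.04007311, -0.07271738]), 'grip_force': 49.99944806098938, 'grip_width': 0.17400018664882566}
turned 62.68826782544008
```

step_arm:
  plan: "0 0 0 0 0 -0.8 -1; 0 0 0 0 0 -0.8 -1; 0 0 0 0 0 -0.8 -1; 0 0 0 0 0 -0.7 -1; 0 0 0 0 0 -0.4 -1; 0 0 0 0 0 0 -1; 0 0 0 0 0 0 -1"

```text
time_s: 10.17
tcp_pos: [550.5, 171.5, 191.5]
ee_rot: [0.232, 0.973, 0.0, 0.001]
contact_force: [0.8, -0.3, 5.6]
grip_width: 0.177
grip_force: 51.8
```

Run:
```python
from h import *
s=r.state(); print(s["ft_torque"],s["contact_force"],s["tcp_pos"]); print("turned",53-(2*np.degrees(np.arctan2(s["ee_rot"][1],s["ee_rot"][0]))-180))
```

```text
[-0.048853   -0.17404073  1.15601088] [ 0.83424276 -0.30402439  5.62724602] [550.5127576  171.46160668 191.48490041]
turned 79.82276305673233
```

The stop is reached: 79.8° turned and 1.16 N m on the wrist. I'll release and rise.

step_arm:
  plan: "0 0 0 0 0 0.2 -1; 0 0 0 0 0 0 -0.3; 0 0 0 0 0 0 -0.3; 0 0 0 0 0 0 -0.1; 0 0 0 0 0 0 -0.1; 0 0 1.5 0 0 0 -0.1; 0 0 2.5 0 0 0 -0.1; 0 0 3 0 0 0 -0.1; 0 0 3 0 0 0 -0.1; 0 0 3 0 0 0 -0.1"

```text
time_s: 11.0
tcp_pos: [549.4, 170.7, 321.9]
ee_rot: [0.226, 0.974, -0.0, -0.0]
contact_force: [0.8, 1.0, 0.5]
grip_width: 0.447
grip_force: 0.0
```

step_arm:
  plan: "-0.5 4 0 0 0 0 0; -0.5 4 0 0 0 0 0; -0.5 4 0 0 0 0 0; -0.5 4 0 0 0 0 0; -0.5 4 0 0 0 0 0; -0.5 4 0 0 0 0 0; 0 0 0 0 0 0 0; 0 0 0 0 0 0 0"

```text
time_s: 11.67
tcp_pos: [518.0, 414.1, 319.1]
ee_rot: [0.223, 0.975, -0.001, -0.001]
contact_force: [0.4, -0.6, -1.0]
grip_width: 0.499
grip_force: 0.0
```

Run:
```python
from h import *
s=r.state(); print(s["tcp_pos"],s["contact_force"],s["time_s"])
p,d=r.snapshot("top"); cv2.imwrite("pics/t3.png",cv2.resize(p[130:240,90:240,::-1],None,fx=5,fy=5,interpolation=cv2.INTER_CUBIC))
P=cloud("top",d);q=P[...,:2]-[549.6,170.7];m=(np.hypot(q[...,0],q[...,1])<60)&(P[...,2]>195)&(P[...,2]<225)
Q=P[m];print(m.sum(),Q.mean(0),cv2.minAreaRect(np.float32(Q[:,:2])))
```

```text
[518.0329721  414.08840368 319.11730835] [ 0.41668384 -0.61601786 -0.95287903] 11.6667
375 [549.36502759 168.88551016 210.52519926] ((550.46044921875, 170.30101013183594), (17.539648056030273, 69.8004379272461), 66.46021270751953)
```

View pics/t3.png

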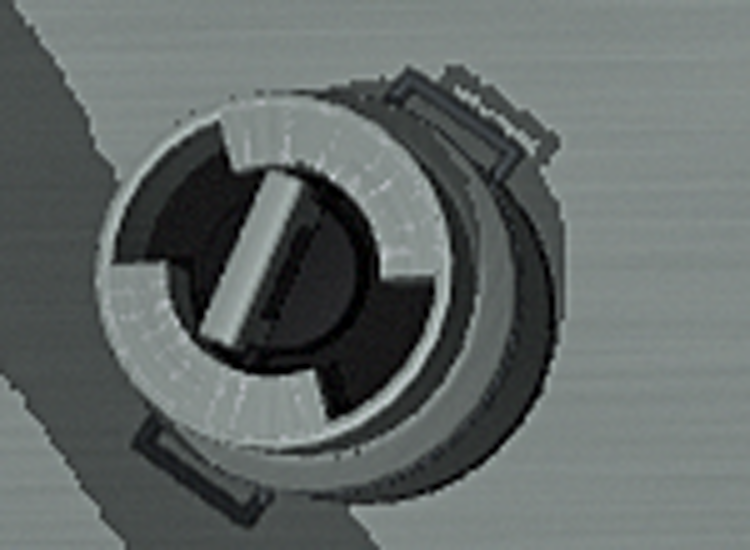

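The stopper sits centred in the neck with its bar (crop 250,255) lying between the tabs, about 77° from the gaps. Its underside is about 30 mm below the rim, so it is locked.

```bash
python3 -c "
from bench import r
print(r.finish_job())"
```

```text
the job is handed in; nothing more can be done
None
```

The pinned stopper is in the carrier's neck, turned about 77° clockwise to its stop and locked about 30 mm below the rim; the gripper has let go and is clear, I never touched the plain stopper, and the job is handed in (no verdict came back).

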